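# Switch the ball-knob sorter to its empty chute and run the waiting knobs through

## Task

The sorter's left chute is full: press down the raised right-hand red pad of its yellow seesaw gate so that the gate rocks right over and rests leading to the empty right chute. Then press the green feed key right down and keep it down until both waiting ball knobs have rolled through and come to rest in the right chute, and let the key spring back up. This is all done by pressing: do not touch the knobs themselves, leave the three in the left chute there, and leave the other things on the bench where they are.

Things in the scene. Friction and masses are not known exactly. Their poses are not given: they have to be found in the camera images.
- sorter: Fixed T-shaped gravity sorter of plywood and sloping aluminium channels; cross-bar 284 mm along y, stem to +x. Origin on the bench top straight under the middle of the gate; x axis away from the robot, to the upper end of the infeed chute (x = 0.108, rims up to 0.115 high), y axis to the left outfeed chute. Knobs come down the infeed to the middle of the gate, which tips them off its low end.
- gate (a joint): Angle (rad) of the yellow seesaw gate, a steel trough 104 mm long on an axle along the sorter's x, 62 mm above the bench. +0.2: rests with its left end low, leads to the left chute; -0.2: rests with its right end low, leads to the right chute. Top-heavy: once past level it falls over to the other rest by itself and stays there. Tipping it takes under 1 N at a pad.
- gate_pad_right (a point): Middle of the top face of the gate's right-hand red pad (28 mm in x, 32 mm in y), on a flange at the foot of the gate's front wall (robot's side); the wall rises 24 mm above the pad, 20 mm behind this point. At (-0.040, -0.045, 0.082) in the sorter's frame with the gate level; as the gate rocks from left to right it sinks 18 mm (0.091 to 0.073 above the bench) and shifts 8 mm to the right (y -0.040 to -0.048).
- gate_pad_left (a point): The same for the left-hand red pad, at (-0.040, +0.045, 0.082) in the sorter's frame with the gate level.
- feed_key (a joint): Travel (m) of the green feed key. 0: up, a steel blade stands out of the infeed floor and holds the knobs back; 0.018: right down at its stop, the blade is below the floor and the knobs roll, both being through and settled about 2 s later. Moves straight down with a spring return: about 1 N to start, about 4 N at the bottom.
- feed_key_top (a point): Centre of the top face of the feed key's round green cap, 26 mm across, at (0.056, 0.052, 0.150) in the sorter's frame when up, 0.132 high when down. It stands to the left of the infeed chute and is the highest part of the sorter.
- right_lane (a point): Middle of the right outfeed chute, at the height of the centre of a knob lying in it. The chute is 80 mm long, 36 mm wide inside, falls from y = -0.057 to its end stop at y = -0.136 in the sorter's frame; its rims are at most 0.064 above the bench. Two knobs at rest in it lie within 50 mm of this point.
- left_lane (a point): The same for the left outfeed chute, at y = +0.057 to +0.136.
- knob_1: Ball knob of pale beech, a 25 mm ball with a small brass insert, about 14 g; origin at the ball's centre. Waits first in the infeed chute, against the stop blade.
- knob_2: Ball knob of pale beech, a 25 mm ball with a small brass insert, about 14 g; origin at the ball's centre. Waits second, behind knob_1.
- knob_3: Ball knob of pale beech, a 25 mm ball with a small brass insert, about 14 g; origin at the ball's centre. In the left chute, at its end stop.
- knob_4: Ball knob of pale beech, a 25 mm ball with a small brass insert, about 14 g; origin at the ball's centre. In the left chute, second.
- knob_5: Ball knob of pale beech, a 25 mm ball with a small brass insert, about 14 g; origin at the ball's centre. In the left chute, third, nearest to the gate.
- mallet_1: Joiner's mallet lying on its side, dark head, 290 mm long. Bystander. Origin at the centre of its underside.
- tape: Yellow and black tape measure standing on the bench, 66 mm high. Bystander. Origin at the centre of its underside.
- driver: Screwdriver with a red handle, lying, 203 mm long. Bystander. Origin at the centre of its underside.
- glue: Yellow glue bottle with an orange nozzle, standing, 179 mm high. Bystander. Origin at the centre of its underside.
- offcut: Planed pine offcut block, 38 x 130 x 30 mm, lying. Bystander. Origin at the centre of its underside.

How it is judged:
On the way, in this order (a step that is already met when the one before it is completed fails the run):
1. the gate has been rocked over to the right while both knobs still wait (value of joint gate below -0.15 rad and x of each of knob_1, knob_2 in the frame of sorter above 0.05 m), for 0.2 s.
2. the feed key is pressed right down with the fingers (value of joint feed_key above 0.014 m and value of joint gate below -0.15 rad and contact force between the fingers and feed_key above 1 N), for 0.2 s.
3. both waiting knobs have rolled into the right chute while the key is still held down (value of joint feed_key above 0.012 m and y of knob_1 in the frame of sorter between -0.145 and -0.07 m and z of knob_1 in the frame of sorter between 0.03 and 0.07 m and linear speed of each of knob_1, knob_2 below 0.05 m/s and y of knob_2 in the frame of sorter between -0.145 and -0.07 m and z of knob_2 in the frame of sorter between 0.03 and 0.07 m), for 0.1 s.
At the end, for the whole second after the job is handed in: The gate rests fully over to the right (joint below -0.15 rad), the feed key is back up (travel below 4 mm), knob_1 and knob_2 lie at rest (below 0.05 m/s) in the right outfeed chute, and knob_3, knob_4 and knob_5 still lie in the left one (value of joint gate below -0.15 rad and value of joint feed_key below 0.004 m and y of knob_1 in the frame of sorter between -0.145 and -0.07 m and z of knob_1 in the frame of sorter between 0.03 and 0.07 m and linear speed of each of knob_1, knob_2 below 0.05 m/s and y of knob_2 in the frame of sorter between -0.145 and -0.07 m and z of knob_2 in the frame of sorter between 0.03 and 0.07 m and y of each of knob_3, knob_4, knob_5 in the frame of sorter above 0.062 m and z of knob_3 in the frame of sorter between 0.03 and 0.07 m and z of knob_4 in the frame of sorter between 0.03 and 0.07 m and z of knob_5 in the frame of sorter between 0.03 and 0.07 m); the robot touches nothing.
It fails at once if a waiting knob went down the left chute (y of any of knob_1, knob_2 in the frame of sorter above 0.04 m).
It fails at once if a knob was touched by the robot (contact force between any of the arm, the fingers and knob_1 above 0.3 N or contact force between any of the arm, the fingers and knob_2 above 0.3 N or contact force between any of the arm, the fingers and knob_3 above 0.3 N or contact force between any of the arm, the fingers and knob_4 above 0.3 N or contact force between any of the arm, the fingers and knob_5 above 0.3 N).
It fails at once if a knob was lifted out of its chute (z of any of knob_1, knob_2 in the frame of sorter above 0.145 m or z of any of knob_3, knob_4, knob_5 in the frame of sorter above 0.08 m).
It fails at once if another thing on the bench was moved by more than 25 mm (distance of any of mallet_1, tape, driver, glue, offcut from where it was at the start of the episode above 0.025 m).
It also fails if it takes over 32 s, if anything falls off the work surface, if the arm or the gripper's body presses on something with over 40 N, if the wrist force passes 120 N, or if a joint passes its speed limit or range.

## Robot

A 6-joint arm with a two-finger parallel gripper is mounted at the origin on the work surface; the furniture and walls round the work are solid. World frame = base frame: x ahead of the robot, y to its left, z up, the work surface at z = 0. Lengths are in m, angles in rad, forces in N, time in s.
With the tool pointing down it reaches from about 0.35 to 0.925 m from the base axis. Payload 6.4 kg.
Tool frame: the origin (TCP) lies between the finger pads; the fingertips stand 25 mm ahead of it and the grasp point (between the pads) lies 6 mm ahead of it (env.tip_extent is the distance from the TCP to the fingertips, in m); z points along the fingers, y is the line along which they close (so a half turn about z gives the same grasp; the last joint's range is limited). The gripper opens to 94 mm and grips with 3 to 60 N. Pads are 16 mm wide; open, the fingers measure 119 mm over their backs; the gripper's body (75 mm by 177 mm) begins 78 mm behind the grasp point.
Start: joints at [1.053, 0.245, 1.558, -0, 1.339, -0.174], TCP at [0.219, 0.612, 0.23] pointing down, gripper open.
Joint ranges: [-3.13, 3.13], [-1.02, 2.26], [0.13, 2.54], [-0.95, 4.09], [0.21, 2.88], [-2.74, 2.74]. Speed limits (rad/s): [2.57, 2.57, 3.14, 3.14, 3.14, 3.14].

## Interface

Orientations are given as a rotation vector (axis times angle).
In Python, from workcell import env gives the robot as it stands.
- The arm moves only by the tool arm_command, never from a script. Its argument "steps" is a list of rows, each an object with "linear": the shift along the tool's x, y, z as a fraction of full scale, a list of three; "yaw": the turn about the tool's z as a fraction of full scale; "fingers": the closure in counts, from 0 (fully open) to 255 (shut). In form: [{"linear": [x, y, z], "yaw": yaw, "fingers": fingers}, ...]. A call has 1 to 10 rows; each row shifts and turns the commanded pose from where the row before left it, along the tool's axes as they then stand; what a row does not reach is not made up. Full scale, the value 1, is 0.03 m for a shift and 6 degrees for a turn. A row lasts 1/12 s, in which the tool goes at most 41.7 mm and 7.16 degrees, less where a joint would pass 70% of its speed; a pose out of reach is approached as far as the arm can. A call with a number of a shift or a turn outside -1 to 1 is refused whole. A call with a gripper value outside its range is refused whole. The fingers move at their own pace and stop on an object; "force" is the grip in N (left out, the last holds). Time passes only in rows, so rows that do not move let the fingers close. It gives the time, the measured TCP pose, the force, the opening and the grip force at its end, in the units of the state.
- env.sense(): the state, without advancing time (a new reading comes with each control period).
- env.read_camera(name): name is "side" or "top"; returns a dict with "color" (420x560x3 uint8, red, green, blue), "vfov" (degrees; the focal length in pixels is half the picture's height over the tangent of half this angle, whatever the lens; pixels are square), "cx", "cy" (the principal point, pixels), "R" (3x3) and "t" (3): a world point X has camera coordinates R X + t. Camera axes: x right, y down, z forward; pixel columns grow to the right and rows downward; lengths in m; the calibration is good to about 2 mm. A picture is of the moment at which its call begins. There is no depth.
- env.close_job(): hands the job in; it is judged then, once.
The state is a dict: "time": time; "joints": joint angles; "dq": joint speeds; "effort": joint torques, N m; "ee_pos": TCP position; "tcp_rot": TCP orientation; "wrist_force": force on the tool from outside, world axes, zero at the start; "ft_torque": the same for the moment, N m; "opening": finger opening in m; "finger_force": force on a finger pad.
Only numpy, scipy, OpenCV 4.12 (cv2) and the standard library are available. Lean on these libraries where they do the work, as an engineer would, in place of code of your own. Each camera call takes 0.05 s, during which the arm holds its last target. There are 200 camera calls.

## Working session

There is one attempt and no reset: what is moved stays moved. The work goes in short steps, Python scripts to look and compute and a tool call to move; the robot and the scene stay as the last step left them, time stands still between calls to the robot, and variables do not carry over. Pictures are saved under pics/ and viewed, at most 10 in all, crops included, and the job is handed in when it is done.

Besides the shell and the picture viewer there is one more tool, called by a JSON object that holds its "api" and its "payload". arm_command: Moves the arm, as the interface text tells. Shift numbers are shares of 0.03 m and turn numbers shares of 6 degrees, none past 1 either way. Its arguments: {"type":"object","properties":{"steps":{"type":"array","items":{"type":"object","properties":{"linear":{"type":"array","items":{"type":"number","minimum":-1,"maximum":1}},"yaw":{"type":"number","minimum":-1,"maximum":1},"fingers":{"type":"number"}}}},"force":{"type":"number"}},"required":["steps"]}

```bash
mkdir -p pics; cat > h.py <<'E'
import numpy as np, cv2
from workcell import env
def cam(n):
    c=env.read_camera(n); c['f']=c['color'].shape[0]/2/np.tan(np.radians(c['vfov'])/2)
    c['R']=np.array(c['R']); c['t']=np.array(c['t']); return c
def plane(c,u,v,z):
    d=c['R'].T@np.array([(u-c['cx'])/c['f'],(v-c['cy'])/c['f'],1]); o=-c['R'].T@c['t']
    return o+d*(z-o[2])/d[2]
def proj(c,X):
    p=c['R']@np.array(X)+c['t']; return p[:2]/p[2]*c['f']+[c['cx'],c['cy']]
E
python3 - <<'E'
from h import *
for n in('top','side'):
    c=cam(n); cv2.imwrite(f'pics/{n}0.png',c['color'][:,:,::-1]); print(n,c['f'],-c['R'].T@c['t'],c['R'].round(2).tolist())
print(env.sense())
E
```

```text
top 491.11833302968586 [0.04907163 0.11861485 1.39689151] [[-0.2, -0.98, -0.01], [-0.92, 0.19, -0.33], [0.33, -0.06, -0.94]]
side 537.8068745298945 [0.28469811 1.26714597 1.10501458] [[-0.98, -0.18, -0.0], [-0.11, 0.61, -0.78], [0.14, -0.77, -0.62]]
{'time': 0.1, 'joints': array([ 1.05288854e+00,  2.45735178e-01,  1.55888430e+00, -1.40298439e-05,
        1.33870688e+00, -1.74099638e-01]), 'dq': array([ 0.00042193, -0.00022174, -0.00120256,  0.00075833,  0.00018374,
       -0.000858  ]), 'effort': array([ 5.29843892e-04, -4.16910124e+01, -3.15527809e+01,  6.86732610e-02,
        3.09935748e-02, -4.45077421e-05]), 'ee_pos': array([0.21884475, 0.61152024, 0.22946551]), 'tcp_rot': array([-5.37293075e-01, -3.09472142e+00,  2.56870958e-03]), 'wrist_force': array([-0.03073125, -0.45750321,  0.01834514]), 'ft_torque': array([-0.00057527, -0.05005897, -0.03714505]), 'finger_force': 0.0, 'opening': 0.09421333268979565}
```

View pics/top0.png

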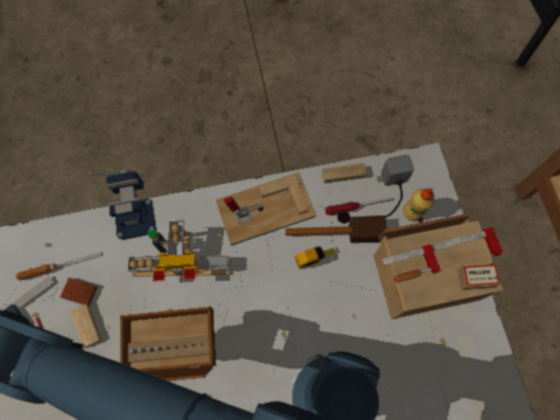

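View pics/side0.png

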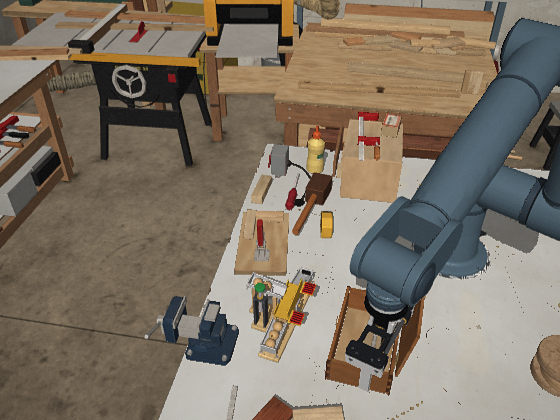

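Top: the sorter is around (178,262), with the green key at (153,233) and red pads at (158,275) and (189,274). Side: the key is at (260,287) and the pads at about (305,291) and (298,317). Next I'll segment and triangulate these.

```bash
cat >> h.py <<'E'
def blobs(c,col,box):
    h=cv2.cvtColor(c['color'],cv2.COLOR_RGB2HSV); H,S,V=[h[:,:,i].astype(int) for i in range(3)]
    m={'g':(H>40)&(H<85)&(S>110)&(V>50),'r':((H<6)|(H>172))&(S>140)&(V>70),'y':(H>18)&(H<32)&(S>150)&(V>110)}[col].astype(np.uint8)
    k=np.zeros_like(m); x0,y0,x1,y1=box; k[y0:y1,x0:x1]=1
    n,_,s,ce=cv2.connectedComponentsWithStats(m*k)
    return [(s[i,4],s[i,:4].tolist(),ce[i].round(1)) for i in range(1,n) if s[i,4]>8]
def tri(c1,p1,c2,p2):
    A=[];b=[]
    for c,p in((c1,p1),(c2,p2)):
        d=c['R'].T@np.array([(p[0]-c['cx'])/c['f'],(p[1]-c['cy'])/c['f'],1]); d/=np.linalg.norm(d)
        P=np.eye(3)-np.outer(d,d); A.append(P); b.append(P@(-c['R'].T@c['t']))
    return np.linalg.lstsq(np.vstack(A),np.hstack(b),rcond=None)[0]
E
python3 - <<'E'
from h import *
T=cam('top');S=cam('side')
for c,b in((T,(120,210,240,290)),(S,(235,260,330,365))):
    for k in 'gry': print(k,blobs(c,k,b))
a=cv2.resize(T['color'][205:295,115:245],None,fx=6,fy=6,interpolation=2)[:,:,::-1]
b=cv2.resize(S['color'][260:370,235:335],None,fx=6,fy=6,interpolation=2)[:590,:,::-1]
cv2.imwrite('pics/tz.png',a);cv2.imwrite('pics/sz.png',b)
E
```

```text
g [(np.int32(69), [147, 229, 11, 10], array([152.1, 233.4]))]
r [(np.int32(78), [184, 269, 10, 10], array([188.7, 273.7])), (np.int32(73), [154, 272, 9, 9], array([157.9, 275.7]))]
y [(np.int32(9), [185, 251, 5, 3], array([187. , 251.7])), (np.int32(376), [158, 253, 37, 14], array([175.3, 259.6])), (np.int32(18), [184, 266, 12, 3], array([190.2, 266.8])), (np.int32(14), [155, 268, 10, 2], array([160.4, 268.7]))]
g [(np.int32(75), [255, 283, 10, 9], array([259.4, 287.1]))]
r [(np.int32(97), [302, 283, 14, 12], array([308.4, 287.9])), (np.int32(103), [290, 311, 14, 13], array([296.5, 317.3]))]
y [(np.int32(484), [273, 279, 29, 45], array([286.5, 302.1])), (np.int32(29), [299, 282, 9, 13], array([302.3, 288.6]))]
```

View pics/tz.png

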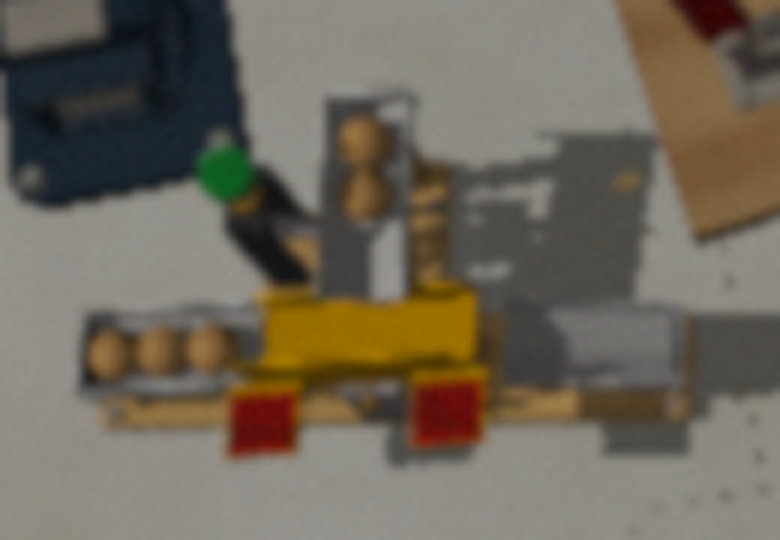

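View pics/sz.png

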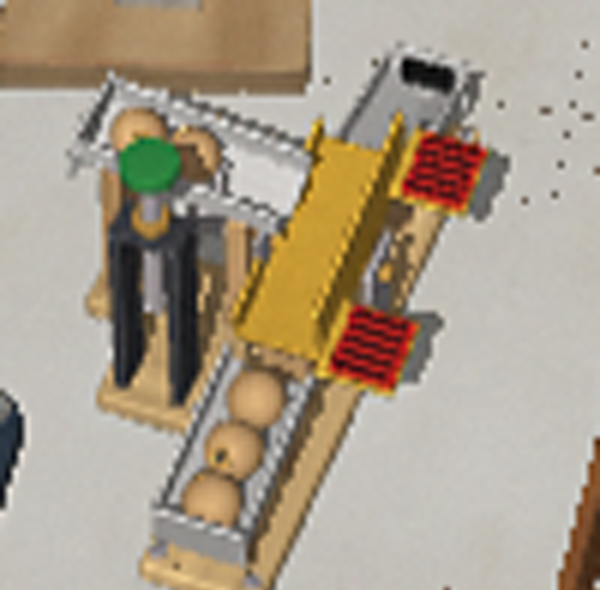

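The top crop shows the gate left-low, both knobs waiting, three in the left chute, the right chute empty, and the right pad at crop (449,412). The side crop agrees, with the green cap at (150,165).

```bash
python3 - <<'E'
from h import *
T=cam('top');S=cam('side')
for n,a,b,z in(('key',(152.3,233.2),(259.6,286.9),.150),('R',(188.9,273.7),(308.6,287.9),.091),('L',(158,275.5),(296.8,317.4),.073)):
    print(n,tri(T,a,S,b).round(4),plane(T,*a,z).round(4),plane(S,*b,z).round(4))
k,r,l=[(plane(T,*a,z)+plane(S,*b,z))/2 for a,b,z in(((152.3,233.2),(259.6,286.9),.150),((188.9,273.7),(308.6,287.9),.091),((158,275.5),(296.8,317.4),.073))]
# fit sorter pose
Q=np.array([[.056,.052],[-.040,-.040],[-.040,.048]]);W=np.array([k,r,l])[:,:2]
A=Q-Q.mean(0);B=W-W.mean(0);th=np.arctan2((A[:,0]*B[:,1]-A[:,1]*B[:,0]).sum(),(A*B).sum())
Rm=np.array([[np.cos(th),-np.sin(th)],[np.sin(th),np.cos(th)]]);o=W.mean(0)-Rm@Q.mean(0)
print('yaw',np.degrees(th),'o',o,'res',(W-(Q@Rm.T+o)).round(4).tolist())
print('fit R',Rm@[-.04,-.04]+o,'R down',Rm@[-.04,-.048]+o,'key',Rm@[.056,.052]+o)
R0=cv2.Rodrigues(env.sense()['tcp_rot'])[0];print(R0.round(3))
E
```

```text
key [0.5003 0.3849 0.1493] [0.5001 0.3848 0.15  ] [0.5001 0.3856 0.15  ]
R [0.3876 0.3131 0.0921] [0.3866 0.3134 0.091 ] [0.3889 0.3116 0.091 ]
L [0.4042 0.3996 0.0742] [0.4036 0.4    0.073 ] [0.4053 0.3983 0.073 ]
yaw -10.822078117486022 o [0.43487341 0.34446379] res [[0.0005, 0.0002], [-0.0003, -0.0002], [-0.0002, 0.0]]
fit R [0.38807442 0.31268558] R down [0.38657234 0.30482786] key [0.49964096 0.38502442]
[[-0.941  0.337 -0.   ]
 [ 0.337  0.941 -0.001]
 [ 0.    -0.001 -1.   ]]
```

{"api": "arm_command", "payload": {"steps": [{"linear":[0,0,0],"yaw":-0.74,"fingers":255},{"linear":[0,0,0],"yaw":-0.74,"fingers":255},{"linear":[-0.6,-0.7,0],"yaw":0,"fingers":255},{"linear":[-0.6,-0.7,0],"yaw":0,"fingers":255},{"linear":[-0.6,-0.7,0],"yaw":0,"fingers":255},{"linear":[-0.6,-0.7,0],"yaw":0,"fingers":255},{"linear":[-0.6,-0.7,0],"yaw":0,"fingers":255},{"linear":[-0.6,-0.7,0],"yaw":0,"fingers":255},{"linear":[-0.6,-0.7,0],"yaw":0,"fingers":255},{"linear":[0,0,0],"yaw":0,"fingers":255}], "force": 20}}

```text
time: 1.13
ee_pos: [0.317, 0.4411, 0.2304]
tcp_rot: [0.302, 3.126, -0.002]
wrist_force: [0.4, 0.1, -0.7]
opening: 0.0309
finger_force: 0.0
```

{"api": "arm_command", "payload": {"steps": [{"linear":[-0.5,-0.65,0],"yaw":0,"fingers":255},{"linear":[-0.5,-0.65,0],"yaw":0,"fingers":255},{"linear":[-0.5,-0.65,0],"yaw":0,"fingers":255},{"linear":[-0.5,-0.65,0],"yaw":0,"fingers":255},{"linear":[-0.5,-0.65,0],"yaw":0,"fingers":255},{"linear":[-0.5,-0.65,0],"yaw":0,"fingers":255},{"linear":[0,0,0.5],"yaw":0,"fingers":255},{"linear":[0,0,0.5],"yaw":0,"fingers":255},{"linear":[0,0,0.5],"yaw":0,"fingers":255},{"linear":[0,0,0],"yaw":0,"fingers":255}]}}

```text
time: 1.97
ee_pos: [0.3799, 0.3115, 0.1825]
tcp_rot: [-0.296, -3.123, 0.004]
wrist_force: [-0.6, -0.1, -0.6]
opening: 0.0007
finger_force: 0.0
```

```bash
python3 - <<'E'
from h import *
T=cam('top');S=cam('side')
s=env.sense();print(s['ee_pos'],s['opening'],env.tip_extent)
b=cv2.resize(S['color'][240:350,235:335],None,fx=5,fy=5,interpolation=2)[:,:,::-1]
a=cv2.resize(T['color'][205:315,135:235],None,fx=3,fy=5,interpolation=2)[:,:,::-1]
cv2.imwrite('pics/c1.png',np.hstack([b,a]))
E
```

```text
[0.38139803 0.3123793  0.18538126] 0.0003003813020884528 0.025
```

View pics/c1.png

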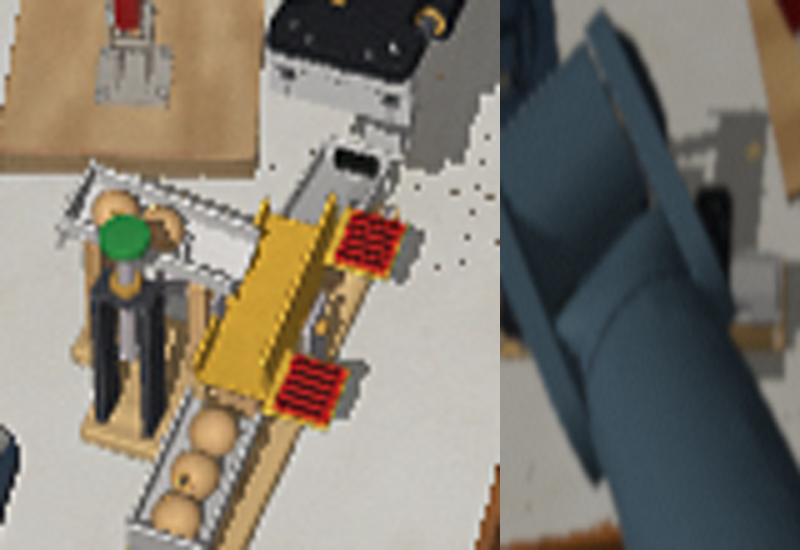

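The side view shows the closed fingertips (about (385,135) in the crop) hovering above the right pad, as calculated. Going down with a small correction.

{"api": "arm_command", "payload": {"steps": [{"linear":[-0.12,-0.08,0.4],"yaw":0,"fingers":255},{"linear":[0,0,0.5],"yaw":0,"fingers":255},{"linear":[0,0,0.5],"yaw":0,"fingers":255},{"linear":[0,0,0.5],"yaw":0,"fingers":255},{"linear":[0,0,0.2],"yaw":0,"fingers":255},{"linear":[0,0,0],"yaw":0,"fingers":255},{"linear":[0,0,0],"yaw":0,"fingers":255}]}}

```text
time: 2.65
ee_pos: [0.3851, 0.3093, 0.1228]
tcp_rot: [0.296, 3.127, 0.0]
wrist_force: [-0.4, 1.0, 0.4]
opening: 0.0004
finger_force: 0.0
```

{"api": "arm_command", "payload": {"steps": [{"linear":[0,0,0.2],"yaw":0,"fingers":255},{"linear":[0,0,0.2],"yaw":0,"fingers":255},{"linear":[0,0,0.2],"yaw":0,"fingers":255},{"linear":[0,0,0.2],"yaw":0,"fingers":255},{"linear":[0,0,0],"yaw":0,"fingers":255},{"linear":[0,0,0],"yaw":0,"fingers":255},{"linear":[0,0,0],"yaw":0,"fingers":255}]}}

```text
time: 3.23
ee_pos: [0.385, 0.3092, 0.0987]
tcp_rot: [0.296, 3.127, 0.0]
wrist_force: [-1.3, -0.9, 4.4]
opening: 0.0003
finger_force: 2.4
```

```bash
python3 - <<'E'
from h import *
S=cam('side')
s=env.sense();print(s['ee_pos'],s['wrist_force'])
for k in 'gry': print(k,blobs(S,k,(235,260,330,365)))
E
```

```text
[0.38500694 0.30921919 0.09869781] [-1.43520866 -0.16423799  4.62155043]
g [(np.int32(75), [255, 283, 10, 9], array([259.4, 287.1]))]
r [(np.int32(25), [303, 289, 13, 7], array([309. , 292.7])), (np.int32(67), [291, 306, 14, 10], array([297.5, 310.7]))]
y [(np.int32(332), [274, 287, 26, 29], array([286.2, 301.8])), (np.int32(24), [300, 288, 9, 9], array([302.8, 292.4]))]
```

The pad has sunk and the left pad has risen, so the gate is over. Lifting, then moving across to the key.

{"api": "arm_command", "payload": {"steps": [{"linear":[0,0,-0.4],"yaw":0,"fingers":255},{"linear":[0,0,-0.9],"yaw":0,"fingers":255},{"linear":[0,0,-0.9],"yaw":0,"fingers":255},{"linear":[0,0,-0.9],"yaw":0,"fingers":255},{"linear":[0,0,-0.8],"yaw":0,"fingers":255},{"linear":[0,0,0],"yaw":0,"fingers":255},{"linear":[-0.82,0.8,0],"yaw":0,"fingers":255},{"linear":[-0.82,0.8,0],"yaw":0,"fingers":255},{"linear":[-0.82,0.8,0],"yaw":0,"fingers":255},{"linear":[-0.82,0.8,0],"yaw":0,"fingers":255}]}}

```text
time: 4.12
ee_pos: [0.5001, 0.3855, 0.2135]
tcp_rot: [-0.296, -3.126, 0.001]
wrist_force: [0.3, 0.2, 0.7]
opening: 0.0004
finger_force: 0.0
```

{"api": "arm_command", "payload": {"steps": [{"linear":[0,0,0],"yaw":0,"fingers":255},{"linear":[0,0,0],"yaw":0,"fingers":255},{"linear":[0,0,0],"yaw":0,"fingers":255}]}}

```text
time: 4.37
ee_pos: [0.4985, 0.3845, 0.2138]
tcp_rot: [-0.296, -3.125, 0.002]
wrist_force: [-0.6, -0.3, -1.0]
opening: 0.0004
finger_force: 0.0
```

```bash
python3 - <<'E'
from h import *
S=cam('side')
s=env.sense();print(s['ee_pos'],s['wrist_force'])
print(proj(S,s['ee_pos']-[0,0,.025]))
for k in 'gry': print(k,blobs(S,k,(235,260,330,365)))
b=cv2.resize(S['color'][240:350,225:335],None,fx=5,fy=5,interpolation=2)[:,:,::-1]
cv2.imwrite('pics/c2.png',b)
E
```

```text
[0.49837835 0.38439207 0.21451137] [-0.4327857  -0.0151685  -0.09068444]
[260.00633342 275.07940566]
g [(np.int32(77), [255, 283, 10, 9], array([259.4, 287.1]))]
r [(np.int32(57), [303, 287, 14, 9], array([309.2, 291.2])), (np.int32(68), [291, 306, 14, 10], array([297.5, 310.8]))]
y [(np.int32(349), [274, 280, 30, 36], array([286.7, 301.2])), (np.int32(25), [300, 287, 9, 10], array([302.9, 291.9]))]
```

View pics/c2.png

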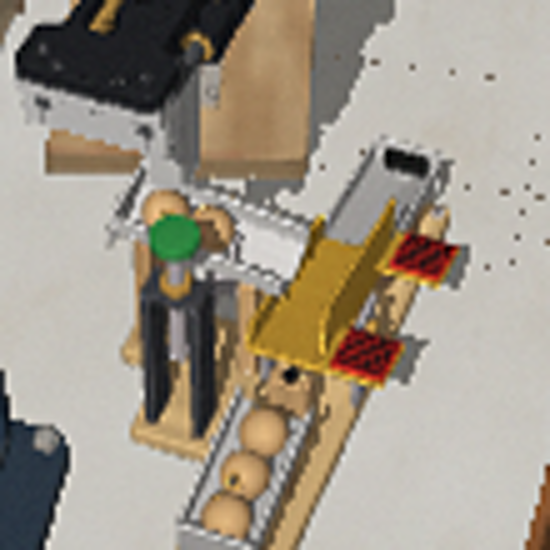

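Confirmed: the gate rests to the right, both knobs still wait, and the fingertips are above the green cap (crop (175,235)). Pressing now.

{"api": "arm_command", "payload": {"steps": [{"linear":[-0.04,0.02,0.5],"yaw":0,"fingers":255},{"linear":[0,0,0.5],"yaw":0,"fingers":255},{"linear":[0,0,0.25],"yaw":0,"fingers":255},{"linear":[0,0,0.2],"yaw":0,"fingers":255},{"linear":[0,0,0.2],"yaw":0,"fingers":255},{"linear":[0,0,0.2],"yaw":0,"fingers":255},{"linear":[0,0,0.1],"yaw":0,"fingers":255},{"linear":[0,0,0],"yaw":0,"fingers":255},{"linear":[0,0,0],"yaw":0,"fingers":255},{"linear":[0,0,0],"yaw":0,"fingers":255}]}}

```text
time: 5.25
ee_pos: [0.5008, 0.3853, 0.1575]
tcp_rot: [0.296, 3.127, 0.0]
wrist_force: [-2.1, -1.2, 4.4]
opening: 0.0003
finger_force: 1.8
```

{"api": "arm_command", "payload": {"steps": [{"linear":[0,0,0.05],"yaw":0,"fingers":255},{"linear":[0,0,0],"fingers":255},{"linear":[0,0,0],"fingers":255},{"linear":[0,0,0],"fingers":255},{"linear":[0,0,0],"fingers":255},{"linear":[0,0,0],"fingers":255},{"linear":[0,0,0],"fingers":255},{"linear":[0,0,0],"fingers":255},{"linear":[0,0,0],"fingers":255},{"linear":[0,0,0],"fingers":255}]}}

```text
invalid input at $.steps[1]: expected keys linear, yaw, fingers
```

{"api": "arm_command", "payload": {"steps": [{"linear":[0,0,0],"fingers":255},{"linear":[0,0,0],"fingers":255},{"linear":[0,0,0],"fingers":255},{"linear":[0,0,0],"fingers":255},{"linear":[0,0,0],"fingers":255},{"linear":[0,0,0],"fingers":255},{"linear":[0,0,0],"fingers":255},{"linear":[0,0,0],"fingers":255},{"linear":[0,0,0],"fingers":255},{"linear":[0,0,0],"fingers":255}]}}

```text
invalid input at $.steps[0]: expected keys linear, yaw, fingers
```

{"api": "arm_command", "payload": {"steps": [{"linear":[0,0,0],"fingers":255},{"linear":[0,0,0],"fingers":255},{"linear":[0,0,0],"fingers":255},{"linear":[0,0,0],"fingers":255},{"linear":[0,0,0],"fingers":255},{"linear":[0,0,0],"fingers":255},{"linear":[0,0,0],"fingers":255},{"linear":[0,0,0],"fingers":255},{"linear":[0,0,0],"fingers":255},{"linear":[0,0,0],"fingers":255}]}}

```text
invalid input at $.steps[0]: expected keys linear, yaw, fingers
```

```bash
python3 - <<'E'
from h import *
S=cam('side')
s=env.sense();print(s['ee_pos'],s['wrist_force'])
b=cv2.resize(S['color'][240:350,225:335],None,fx=5,fy=5,interpolation=2)[:,:,::-1]
cv2.imwrite('pics/c3.png',b)
E
```

```text
[0.50074358 0.38531758 0.15732513] [-3.07039089 -0.95297091  3.3084859 ]
```

View pics/c3.png

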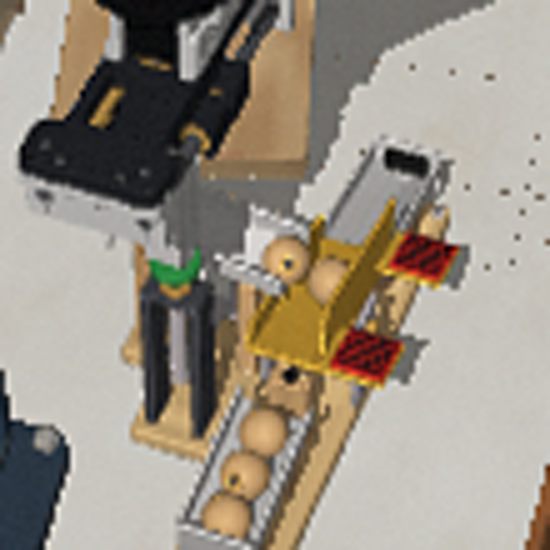

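The hold calls were refused because the yaw key was missing. The picture shows the key down and the knobs rolling onto the gate at crop (285,258) and (330,280). I'll keep holding.

{"api": "arm_command", "payload": {"steps": [{"linear":[0,0,0.04],"yaw":0,"fingers":255},{"linear":[0,0,0],"yaw":0,"fingers":255},{"linear":[0,0,0],"yaw":0,"fingers":255},{"linear":[0,0,0],"yaw":0,"fingers":255},{"linear":[0,0,0],"yaw":0,"fingers":255},{"linear":[0,0,0],"yaw":0,"fingers":255},{"linear":[0,0,0],"yaw":0,"fingers":255},{"linear":[0,0,0],"yaw":0,"fingers":255},{"linear":[0,0,0],"yaw":0,"fingers":255},{"linear":[0,0,0],"yaw":0,"fingers":255}]}}

```text
time: 6.13
ee_pos: [0.5009, 0.3854, 0.1572]
tcp_rot: [0.296, 3.127, 0.0]
wrist_force: [-4.7, -2.8, 9.4]
opening: 0.0006
finger_force: 4.6
```

{"api": "arm_command", "payload": {"steps": [{"linear":[0,0,0],"yaw":0,"fingers":255},{"linear":[0,0,0],"yaw":0,"fingers":255},{"linear":[0,0,0],"yaw":0,"fingers":255},{"linear":[0,0,0],"yaw":0,"fingers":255},{"linear":[0,0,0],"yaw":0,"fingers":255},{"linear":[0,0,0],"yaw":0,"fingers":255},{"linear":[0,0,0],"yaw":0,"fingers":255},{"linear":[0,0,0],"yaw":0,"fingers":255},{"linear":[0,0,0],"yaw":0,"fingers":255},{"linear":[0,0,0],"yaw":0,"fingers":255}]}}

```text
time: 6.97
ee_pos: [0.5009, 0.3854, 0.1572]
tcp_rot: [0.296, 3.127, 0.0]
wrist_force: [-5.1, -2.7, 9.4]
opening: 0.0004
finger_force: 4.6
```

{"api": "arm_command", "payload": {"steps": [{"linear":[0,0,0],"yaw":0,"fingers":255},{"linear":[0,0,0],"yaw":0,"fingers":255},{"linear":[0,0,0],"yaw":0,"fingers":255},{"linear":[0,0,0],"yaw":0,"fingers":255},{"linear":[0,0,0],"yaw":0,"fingers":255},{"linear":[0,0,0],"yaw":0,"fingers":255},{"linear":[0,0,0],"yaw":0,"fingers":255},{"linear":[0,0,0],"yaw":0,"fingers":255},{"linear":[0,0,0],"yaw":0,"fingers":255},{"linear":[0,0,0],"yaw":0,"fingers":255}]}}

```text
time: 7.8
ee_pos: [0.5009, 0.3854, 0.1572]
tcp_rot: [0.296, 3.127, 0.0]
wrist_force: [-4.3, -2.7, 10.2]
opening: -0.0002
finger_force: 4.6
```

```bash
python3 - <<'E'
from h import *
S=cam('side')
s=env.sense();print(s['ee_pos'],s['wrist_force'])
b=cv2.resize(S['color'][240:350,225:335],None,fx=5,fy=5,interpolation=2)[:,:,::-1]
cv2.imwrite('pics/c4.png',b)
E
```

```text
[0.50089618 0.38539429 0.15719799] [-5.83309472 -2.18926239  9.2150136 ]
```

View pics/c4.png

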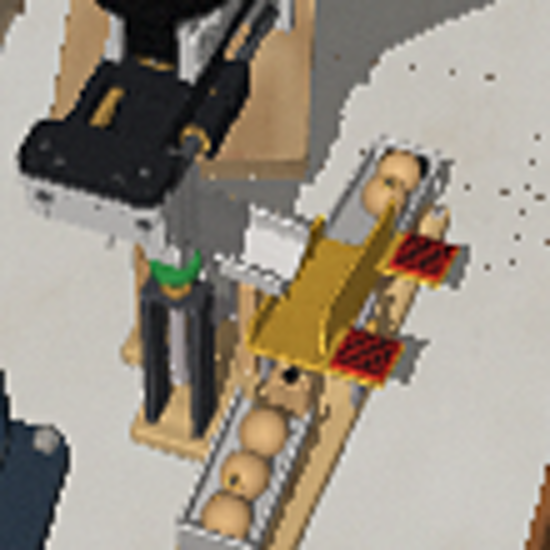

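Both knobs rest at the end stop of the right chute, at crop (403,170) and (383,195), with the key still down. Releasing it.

{"api": "arm_command", "payload": {"steps": [{"linear":[0,0,-0.2],"yaw":0,"fingers":255},{"linear":[0,0,-0.3],"yaw":0,"fingers":255},{"linear":[0,0,-0.6],"yaw":0,"fingers":255},{"linear":[0,0,-0.8],"yaw":0,"fingers":255},{"linear":[0,0,-0.8],"yaw":0,"fingers":255},{"linear":[0,0,-0.5],"yaw":0,"fingers":255},{"linear":[0,0,0],"yaw":0,"fingers":255},{"linear":[0,0,0],"yaw":0,"fingers":255},{"linear":[0,0,0],"yaw":0,"fingers":255},{"linear":[0,0,0],"yaw":0,"fingers":255}]}}

```text
time: 8.68
ee_pos: [0.5, 0.3849, 0.2496]
tcp_rot: [-0.296, -3.125, 0.003]
wrist_force: [-0.1, -0.6, 0.3]
opening: -0.0
finger_force: 0.0
```

```bash
python3 - <<'E'
from h import *
S=cam('side')
s=env.sense();print(s['ee_pos'],s['wrist_force'])
for k in 'gr': print(k,blobs(S,k,(235,260,330,365)))
b=cv2.resize(S['color'][240:350,225:335],None,fx=5,fy=5,interpolation=2)[:,:,::-1]
cv2.imwrite('pics/c5.png',b)
E
```

```text
[0.50006079 0.38489142 0.24972151] [ 0.01916638 -0.0209268  -0.19603365]
g [(np.int32(76), [255, 283, 10, 9], array([259.5, 287.1]))]
r [(np.int32(57), [303, 287, 14, 9], array([309.1, 291.2])), (np.int32(68), [291, 306, 14, 10], array([297.4, 310.7]))]
```

View pics/c5.png

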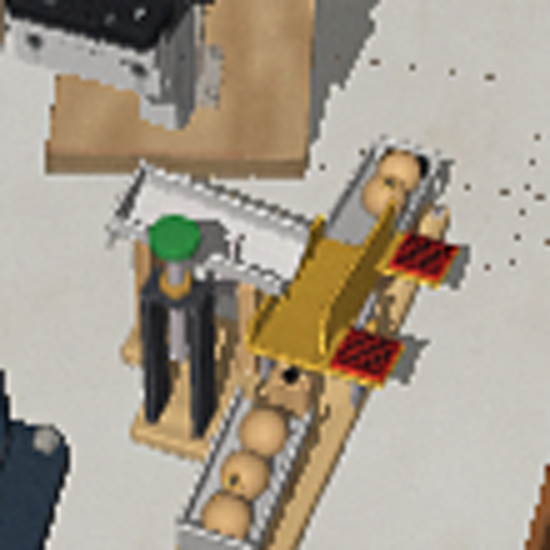

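The key is back up at its original pixel (259.5,287.1), the gate is right, two knobs lie in the right chute and three in the left, and the arm is clear.

```bash
python3 -c "
from workcell import env
print(env.close_job())"
```

```text
the job is handed in; nothing more can be done
None
```

I handed the job in at about 9 s of the 32 s limit. The last picture showed the gate resting right, both waiting knobs in the right chute, the other three still in the left, the key back up and the arm clear; no verdict came back.

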